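# Hold the wire dereeler's brake off at the stop

### The job

Hold the brake of the wire dereeler off for me while I change its empty reel: swing the spring-loaded dancer arm forward, away from the reel, and ease it up until you feel it come to rest against its adjustable stop, without ramming or forcing it. Finish while still holding the arm firmly against that stop: do not let go. Leave the tools and things lying round about where they are.

Things in the scene. Friction and masses are not known exactly. Their poses are not given: they have to be found in the camera images.
- dereeler: Bench-top wire dereeler, bolted down: dark base plate 240 (x) x 340 (y) x 12 mm; origin at the centre of its underside. An empty pale reel (160 mm across; its hub nut ends 114 mm above the bench) sits on a turntable with its axis at x +20, y +45 mm; the arm's pivot post is at x +20, y -70 mm. The arm swings over the -x and -y sides; fixed wire guides, 88 mm tall, stand at x 65 to 90, y -105 to -160 mm.
- dancer_arm: Dancer arm: steel bell crank on the upright pivot post; the spring keeps the brake pad of its short crank on the drum under the reel. Origin on the pivot axis at bench height; x along the long arm (bar 16 mm wide, 26 to 36 mm above the bench) to the roller, z up. FORWARD is counter-clockwise from above (positive yaw), away from the reel. Let go, it flies back to rest.
- roller_mid (a point): Half-way up the white guide roller, on its axis: it stands upright at the arm's end, 150 mm from the pivot axis, 28 mm across, turning freely, from 42 to 96 mm above the bench (this point: 69 mm), with free space round it to take it from above and along its path up to the stop. Here the spring pulls back with 3 N at rest, about 5.5 N at most.
- pivot_axis (a point): Point on the dancer arm's upright pivot axis, 69 mm above the bench, level with point roller_mid. The round black spring cap there is 42 mm across and ends 90 mm above the bench.
- stop_finger: The adjustable stop: a bright steel leaf finger whose collar is clamped round the foot of the pivot post, low over the base plate. Origin on the pivot axis, 12 mm above the bench; x points along the finger towards its upright pin. It is set differently each time: the arm meets it after turning forward between 0.75 and 1.25 rad from rest.
- stop_pin (a point): Middle of the stop's upright pin, 85 mm from the pivot axis, 31 mm above the bench: 12 mm across, rubber-sleeved, top 58 mm above the bench. The side of the arm's bar comes up against it when the arm's direction is 0.165 rad short of the pin's; leaf and rubber give about 1 mm at the roller for 3 N more push there.
- multimeter: Hand multimeter lying on the bench, 175 x 85 x 36 mm, loose; origin at the centre of its underside. To be left alone.
- cutters: Small flush cutters lying on the bench, about 120 x 40 x 12 mm, loose; origin at the underside near the joint. To be left alone.
- screwdriver: Black-handled screwdriver lying on the bench, 160 mm long, 26 mm thick, loose; origin at the underside of its middle. To be left alone.
- crimp_bin: Small open bin with crimp parts, 100 x 120 x 50 mm, loose; origin at the centre of its underside. To be left alone.

How it is judged:
On the way:
1. the dancer arm is held forward against its stop (contact force between dancer_arm and stop_finger above 1.5 N and contact force between the fingers and dancer_arm above 2 N), for 0.3 s.
At the end, for the whole second after the job is handed in: The gripper's fingers are still holding the dancer arm (over 2 N of contact), and the arm rests still (under 0.1 rad/s) against the stop's pin, pressed on it with more than 1.5 N, all through the last second (all of step 1 and angular speed of dancer_arm below 0.1 rad/s); the arm keeps its last pose, push and grip.
It fails at once if the arm is rammed or forced against its stop (over 45 N on the pin) (contact force between dancer_arm and stop_finger above 45 N).
It fails at once if the multimeter is pushed more than 30 mm away (distance of multimeter from where it was at the start of the episode above 0.03 m).
It fails at once if the cutters are pushed more than 30 mm away (distance of cutters from where it was at the start of the episode above 0.03 m).
It fails at once if the screwdriver is pushed more than 30 mm away (distance of screwdriver from where it was at the start of the episode above 0.03 m).
It fails at once if the crimp bin is pushed more than 30 mm away (distance of crimp_bin from where it was at the start of the episode above 0.03 m).
It also fails if it takes over 40 s, if anything falls off the work surface, if the arm or the gripper's body presses on something with over 40 N, if the wrist force passes 120 N, or if a joint passes its speed limit or range.

### The arm

A 6-joint arm with a two-finger parallel gripper is mounted at the origin on the work surface. World frame = base frame: x ahead of the robot, y to its left, z up, the work surface at z = 0. Lengths are in m, angles in rad, forces in N, time in s.
With the tool pointing down it reaches from about 0.325 to 1 m from the base axis. Payload 5.1 kg.
Tool frame: the origin (TCP) lies midway between the tips of the shut fingers; the grasp point (between the pads) lies 19 mm behind it; z points along the fingers, y is the direction in which the jaws open and shut (so a half turn about z gives the same grasp; the last joint's range is limited). The gripper opens to 85 mm and grips with 20 to 120 N. Pads are 22 mm wide; open, the fingers measure 114 mm over their backs; the gripper's body (76 mm by 85 mm) begins 54 mm behind the grasp point. The pads swing forward as they close: fully open they stand 13 mm farther back than shut.
Start: joints at [-1.202, 0.124, 1.65, -0, 1.367, -0.083], TCP at [0.284, -0.585, 0.231] pointing down, gripper open.
Joint ranges: [-2.61, 2.61], [-1.02, 2.33], [0.03, 2.71], [-1.35, 4.49], [0.32, 2.68], [-2.91, 2.91]. Speed limits (rad/s): [2.57, 2.57, 3.14, 3.14, 3.14, 3.14].

### API

Orientations are given as a unit quaternion [w, x, y, z].
In Python, from bench import ctrl gives the robot as it stands. The module is installed in compiled form; this text tells all that it offers. Calls block until the motion is done:
- ctrl.reach(position, orientation): joint-space move of the TCP to a pose.
- ctrl.move_straight(position, rotation=None, speed=0.15): straight line of the TCP; rotation=None keeps the orientation; speed is the mean speed in m/s.
- ctrl.move_j(angles): joint-space move.
- ctrl.move_gripper(opening, newtons=None): finger opening in m; newtons is the grip in N (None keeps the last); returns when the fingers have stopped.
- ctrl.wait(seconds).
- ctrl.inverse_kinematics(position, orientation): joint angles nearest the present ones, or None.
- ctrl.state(): the state.
- ctrl.camera(name): name is "scene" or "side" or "wrist"; returns (picture, depth): 480x640x3 uint8, red, green, blue; 480x640 float32, m along the optical axis (not along the pixel's ray), 0 where there is no reading.
- ctrl.camera_model(name): a dict with "intrinsics" (3x3 intrinsics, pixels), "k1" (the pictures are not rectified: a ray, as slopes to the right and down, at radius r is drawn at 1 + k1 r^2 times it, then the intrinsics apply), "camera_from_world" (4x4, takes a point from world to camera coordinates). Camera axes: x right, y down, z forward; pixel columns grow to the right and rows downward; lengths in m; the calibration is good to about 2 mm. A picture is of the moment at which its call begins: read the wrist's pose just before it. camera_model takes no time and is no camera call; for the wrist camera it gives the pose at the moment of the call.
A pose or a line that the arm cannot do raises ctrl.IKError and nothing moves.
- ctrl.hand_in(): hands the job in, once; it reports no verdict.
The state is a dict: "t": time; "joint_pos": joint angles; "dq": joint speeds; "effort": joint torques, N m; "tool_pos": TCP position; "ee_rot": TCP orientation; "wrist_force": force on the tool from outside, world axes, zero at the start; "wrist_torque": the same for the moment, N m; "opening": finger opening in m.
Only numpy, scipy, OpenCV 4.12 (cv2) and the standard library are available. Lean on these libraries where they do the work, as an engineer would, in place of code of your own. Each camera call takes 0.05 s, during which the arm holds its last target.

## Working session

There is one attempt and no reset: what is moved stays moved. The work goes in short steps, each a Python script; the robot and the scene stay as the last script left them, time stands still between calls to the robot, and variables do not carry over. Pictures are saved under pics/ and viewed, and the job is handed in when it is done.

```bash
mkdir -p pics; cat > h.py <<'E'
import numpy as np, cv2, pickle
from bench import ctrl
def snap(n,tag):
    m=ctrl.camera_model(n); p,d=ctrl.camera(n)
    cv2.imwrite(f'pics/{tag}.png',p[:,:,::-1]); pickle.dump((m,p,d),open(f'pics/{tag}.pkl','wb')); return m,p,d
def ray(m,u,v):
    K=np.array(m['intrinsics']);k1=m['k1']
    x=np.array([(u-K[0,2])/K[0,0],(v-K[1,2])/K[1,1]]);s=x.copy()
    for _ in range(20): s=x/(1+k1*(s@s))
    T=np.array(m['camera_from_world']);R=T[:3,:3];c=-R.T@T[:3,3]
    return c,R.T@np.array([s[0],s[1],1])
def onplane(m,u,v,z):
    c,d=ray(m,u,v);return c+d*(z-c[2])/d[2]
def bydepth(m,d,u,v):
    c,r=ray(m,u,v);return c+r*d[int(v),int(u)]
def proj(m,P):
    T=np.array(m['camera_from_world']);q=T[:3,:3]@np.array(P)+T[:3,3];s=q[:2]/q[2];s=s*(1+m['k1']*(s@s));K=np.array(m['intrinsics'])
    return K[0,0]*s[0]+K[0,2],K[1,1]*s[1]+K[1,2]
E
python3 - <<'E'
from h import *
for n in ['scene','side','wrist']:
    m,p,d=snap(n,n+'0'); T=np.array(m['camera_from_world']);print(n,-T[:3,:3].T@T[:3,3],T[2,:3])
print(ctrl.state())
E
```

```text
scene [1.75849295 0.02708939 1.11408107] [-0.75103061  0.02975305 -0.65959668]
side [0.37773736 1.19562074 0.83516272] [ 0.15165748 -0.81408564 -0.56059305]
wrist [ 0.3432178  -0.55711911  0.3726446 ] [-0.23444642 -0.11327961 -0.9655064 ]
{'t': 0.15, 'joint_pos': array([-1.20157876e+00,  1.24370134e-01,  1.65135195e+00, -7.95676538e-06,
        1.36754203e+00, -8.25972148e-02]), 'dq': array([-0.00044398, -0.00312154, -0.00332129,  0.00049716, -0.00115276,
        0.00068194]), 'effort': array([-5.06421002e-04, -4.24231768e+01, -3.66011775e+01, -4.02170167e-05,
        4.65187026e-03, -3.56702128e-05]), 'tool_pos': array([ 0.28358838, -0.58433856,  0.23033076]), 'ee_rot': array([-8.26604993e-04,  9.74590740e-01,  2.23991496e-01, -1.23214766e-04]), 'wrist_force': array([-0.10084735,  0.64348571, -0.69321929]), 'wrist_torque': array([-0.00036487, -0.03363136, -0.03351966]), 'opening': 0.08523778073337615}
```

View pics/scene0.png

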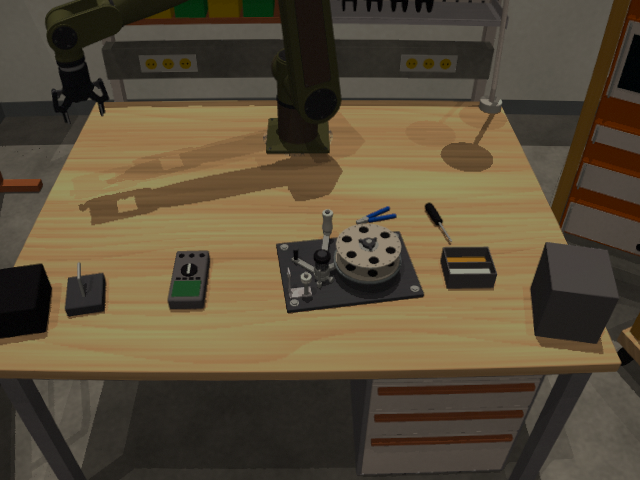

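View pics/side0.png

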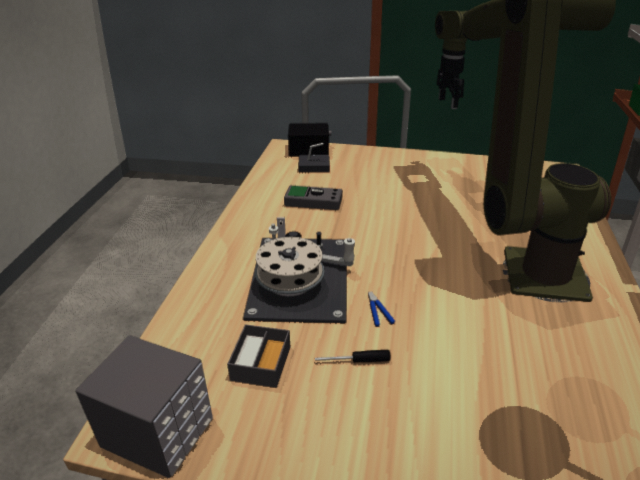

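View pics/wrist0.png

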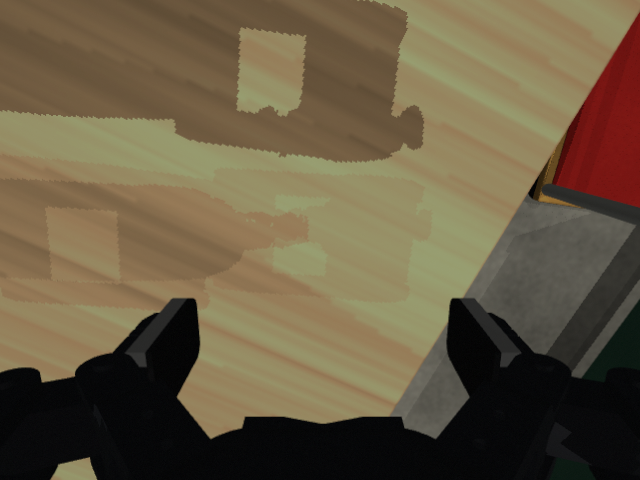

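```bash
python3 - <<'E'
from h import *
a=cv2.imread('pics/scene0.png')[195:315,260:430]; cv2.imwrite('pics/c1.png',cv2.resize(a,None,fx=4.5,fy=4.5,interpolation=cv2.INTER_CUBIC))
a=cv2.imread('pics/side0.png')[205:325,235:365]; cv2.imwrite('pics/c2.png',cv2.resize(a,None,fx=4.5,fy=4.5,interpolation=cv2.INTER_CUBIC))
for t in ['scene0','side0']:
    m,p,d=pickle.load(open(f'pics/{t}.pkl','rb'))
    pts={'scene0':[(327,212),(327,228),(321,254),(368,242),(295,255)],'side0':[(349,241),(349,250),(290,253),(319,236)]}[t]
    for u,v in pts: print(t,u,v,bydepth(m,d,u,v).round(4))
E
```

```text
scene0 327 212 [0.5222 0.0818 0.1   ]
scene0 327 228 [0.5318 0.0824 0.0533]
scene0 321 254 [0.6735 0.063  0.0928]
scene0 368 242 [0.6607 0.1764 0.1195]
scene0 295 255 [ 0.6147 -0.0013  0.0344]
side0 349 241 [0.5167 0.0875 0.0984]
side0 349 250 [0.5152 0.0937 0.0755]
side0 290 253 [0.6437 0.1869 0.1138]
side0 319 236 [0.6089 0.0052 0.05  ]
```

View pics/c1.png

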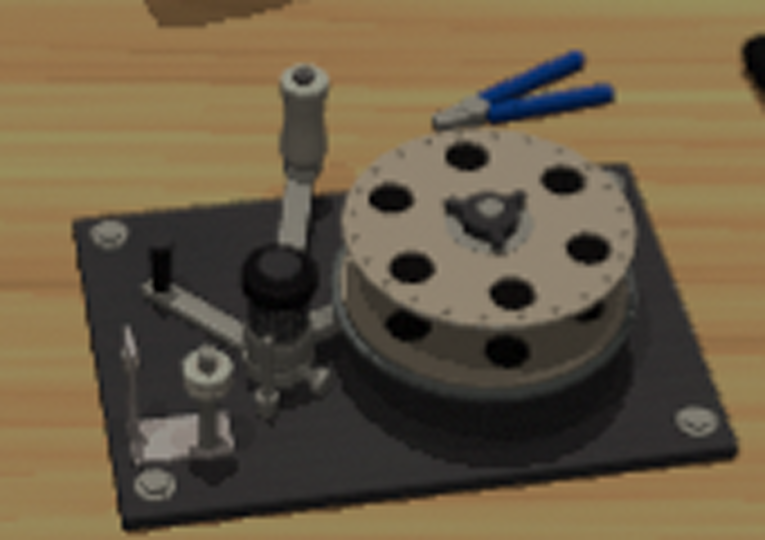

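View pics/c2.png

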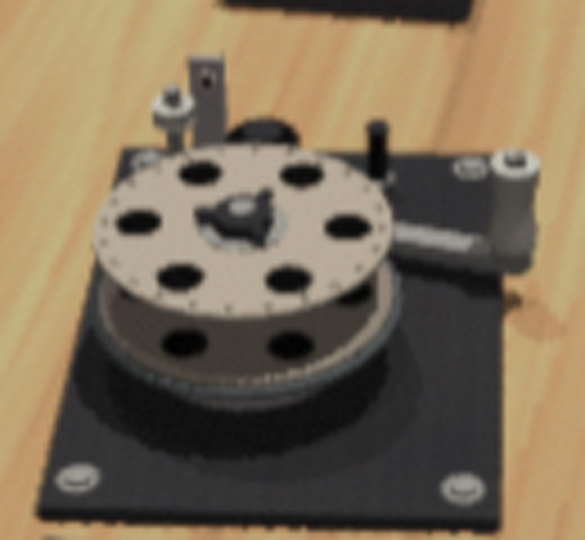

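```bash
python3 - <<'E'
from h import *
S={};
for t in ['scene0','side0']: S[t]=pickle.load(open(f'pics/{t}.pkl','rb'))[0]
def f(t,u,v,z): 
    o=(260,195) if t=='scene0' else (235,205)
    p=onplane(S[t],o[0]+u/4.5,o[1]+v/4.5,z);print(t,p.round(4));return p
print('roller');a=f('scene0',304,80,.096);f('side0',515,164,.096)
print('cap');c=f('scene0',280,268,.09);f('side0',263,133,.088)
print('pin');b=f('scene0',161,251,.058);f('side0',377,125,.058)
print('nut');f('scene0',490,207,.114);f('side0',241,203,.114)
for q in (a,b):
    e=q[:2]-c[:2];print(np.hypot(*e),np.degrees(np.arctan2(e[1],e[0])))
print('screws');[f('scene0',*q,.014) for q in ((109,235),(155,485),(697,421))]
E
```

```text
roller
scene0 [0.5206 0.0834 0.096 ]
side0 [0.5158 0.0857 0.096 ]
cap
scene0 [0.6725 0.0661 0.09  ]
side0 [0.6638 0.068  0.088 ]
pin
scene0 [0.6242 0.0011 0.058 ]
side0 [0.6101 0.0017 0.058 ]
nut
scene0 [0.651  0.1797 0.114 ]
side0 [0.6498 0.1761 0.114 ]
0.1529234123039109 173.4974816104948
0.08097679318020524 -126.65572063266971
screws
scene0 [ 0.5629 -0.0305  0.014 ]
scene0 [ 0.76   -0.0016  0.014 ]
scene0 [0.7166 0.2951 0.014 ]
```

```bash
cat >> h.py <<'E'
def quat(psi): # tool down, tool x at world angle psi
    return [0,np.cos(psi/2),np.sin(psi/2),0]
E
python3 - <<'E'
from h import *
ctrl.reach([0.63,0.06,0.32],quat(np.radians(-6.5)))
m,p,d=snap('wrist','w1'); print(m['intrinsics'],ctrl.state()['t'],ctrl.state()['joint_pos'])
for P in [(.668,.067,.09),(.518,.0845,.096),(.617,.0015,.058),(.65,.178,.114)]: print(proj(m,P))
E
```

```text
[[415.63987886   0.         322.79971737]
 [  0.         415.63987886 235.16638111]
 [  0.           0.           1.        ]] 2.8083 [ 9.06160795e-03  4.70052984e-02  1.58491523e+00 -1.42229092e-04
  1.50992198e+00  1.69428954e+00]
(np.float64(307.29897249344464), np.float64(157.7818418323802))
(np.float64(308.19146402073153), np.float64(317.1209877553098))
(np.float64(380.81275398123927), np.float64(199.68688145356344))
(np.float64(178.84418856190945), np.float64(196.57387625160783))
```

View pics/w1.png

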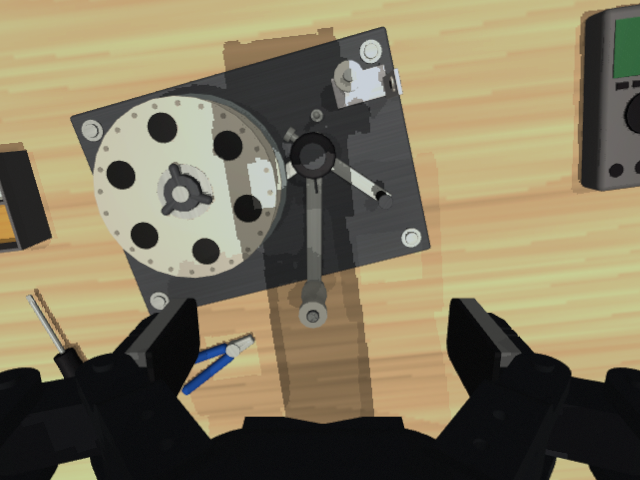

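```bash
python3 - <<'E'
from h import *
m,p,d=pickle.load(open('pics/w1.pkl','rb'))
a=p[120:340,270:420,::-1]; cv2.imwrite('pics/c3.png',cv2.resize(a,(525,770)[:2],interpolation=cv2.INTER_CUBIC)[:600])
b=p[290:340,285:345,::-1]; cv2.imwrite('pics/c4.png',cv2.resize(b,None,fx=8,fy=8,interpolation=cv2.INTER_CUBIC))
for n,u,v,z in [('roller',313,315,.096),('cap',313,156,.09),('pin',382,196,.058),('nut',180,193,.114)]:
    print(n,onplane(m,u,v,z).round(4),bydepth(m,d,u,v).round(4))
E
```

```text
roller [0.5197 0.0796 0.096 ] [0.5213 0.0794 0.0994]
cap [0.669  0.0618 0.09  ] [0.669  0.0618 0.0905]
pin [6.205e-01 1.000e-04 5.800e-02] [0.6205 0.     0.0579]
nut [0.6529 0.1764 0.114 ] [0.653  0.176  0.1151]
```

View pics/c3.png

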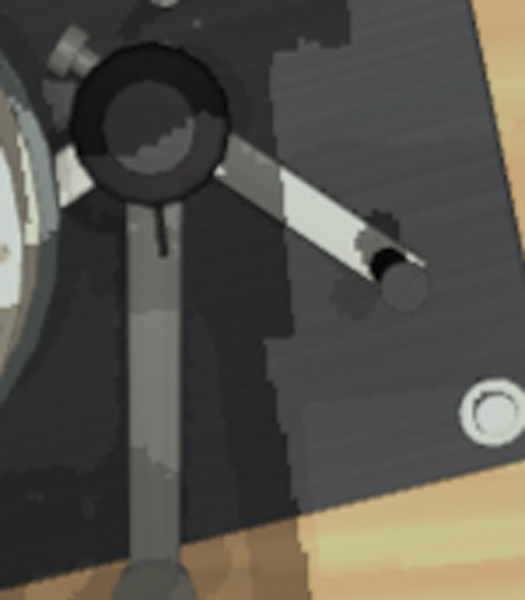

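View pics/c4.png

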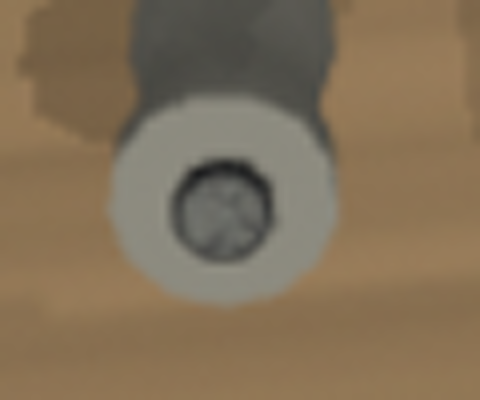

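```bash
python3 - <<'E'
from h import *
m,p,d=pickle.load(open('pics/w1.pkl','rb'))
r=onplane(m,312.8,315,.096);c=onplane(m,312.9,155.1,.09);b=onplane(m,385.4,201.7,.058)
for q in (r,b):
    e=(q-c)[:2];print(q.round(4),np.hypot(*e),np.arctan2(e[1],e[0])%6.283)
print(c)
psi=-0.115
for z in (.16,.05): print(ctrl.inverse_kinematics([r[0],r[1],z],quat(psi)))
e=(b-c)[:2];a=np.arctan2(e[1],e[0])-.165;print(ctrl.inverse_kinematics([c[0]+.15*np.cos(a),c[1]+.15*np.sin(a),.05],quat(a+np.pi)))
E
```

```text
[0.5197 0.0798 0.096 ] 0.15111944981537362 3.0221091485203937
[ 0.6145 -0.0028  0.058 ] 0.08505484347075137 4.004801956197805
[0.66975572 0.06180534 0.09      ]
[ 5.02754434e-02 -9.63924671e-02  1.99580633e+00 -4.44089210e-16
  1.24217879e+00  1.73607177e+00]
[ 5.02754434e-02  3.92098560e-02  2.06795788e+00 -4.44089210e-16
  1.03442491e+00  1.73607177e+00]
[-1.58913736e-01  1.03214133e-01  1.99988304e+00 -4.44089210e-16
  1.03849548e+00  7.13487981e-01]
```

```bash
python3 - <<'E'
from h import *
psi=3.0221-np.pi
ctrl.reach([.5197,.0798,.17],quat(psi))
ctrl.move_straight([.5197,.0798,.052],speed=0.12)
s=ctrl.state();print(s['t'],s['wrist_force'],s['tool_pos'])
ctrl.move_gripper(0.02,40)
s=ctrl.state();print(s['t'],s['wrist_force'],s['opening'],s['tool_pos'])
snap('side','s2');snap('wrist','w2')
E
```

```text
4.7167 [-0.96756513 -0.15589014 -0.44221454] [0.52058666 0.0798543  0.05298762]
5.275 [-0.10416759  3.91179284  2.71490262] 0.027018949595093922 [0.51999265 0.08033542 0.05249345]
```

View pics/w2.png

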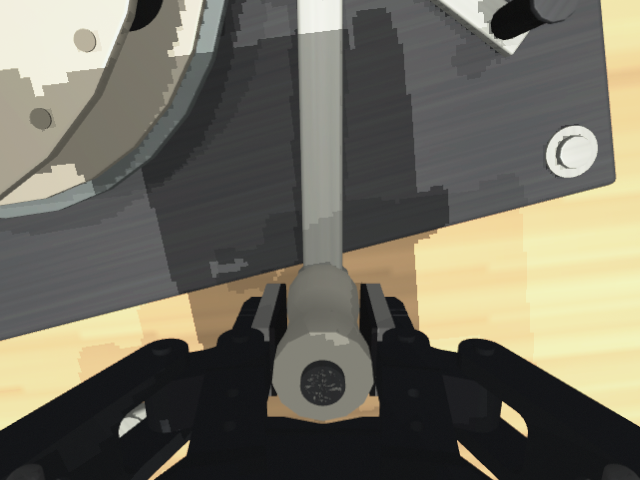

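```bash
python3 - <<'E'
from h import *
C=np.array([.6698,.0618]);R=.1503
def go(th,sp):
    a=3.0221+th
    ctrl.move_straight([C[0]+R*np.cos(a),C[1]+R*np.sin(a),.052],quat(a-np.pi),speed=sp)
    s=ctrl.state();t=np.array([-np.sin(a),np.cos(a)]);r=np.array([np.cos(a),np.sin(a)]);f=s['wrist_force']
    e=s['tool_pos'][:2]-C
    print(f"{th:.3f} t{s['t']:.2f} tang{f[:2]@t:.2f} rad{f[:2]@r:.2f} z{f[2]:.2f} op{s['opening']:.4f} meas{np.arctan2(e[1],e[0])%6.2832-3.0221:.4f}",flush=True)
    return f[:2]@t
for th in np.arange(.1,.71,.1):
    f=go(th,.06)
    if f<-12: break
snap('wrist','w3');snap('scene','sc3')
E
```

```text
0.100 t5.78 tang-3.84 rad3.78 z5.50 op0.0270 meas0.0998
0.200 t6.17 tang-3.74 rad2.15 z4.77 op0.0274 meas0.1999
0.300 t6.58 tang-2.77 rad1.28 z5.45 op0.0270 meas0.2992
0.400 t6.97 tang-4.45 rad0.70 z5.15 op0.0273 meas0.3983
0.500 t7.38 tang-4.00 rad-0.52 z6.44 op0.0269 meas0.4979
0.600 t7.78 tang-4.44 rad-3.20 z5.80 op0.0271 meas0.5974
0.700 t8.18 tang-3.68 rad-5.50 z4.88 op0.0271 meas0.6967
```

View pics/w3.png

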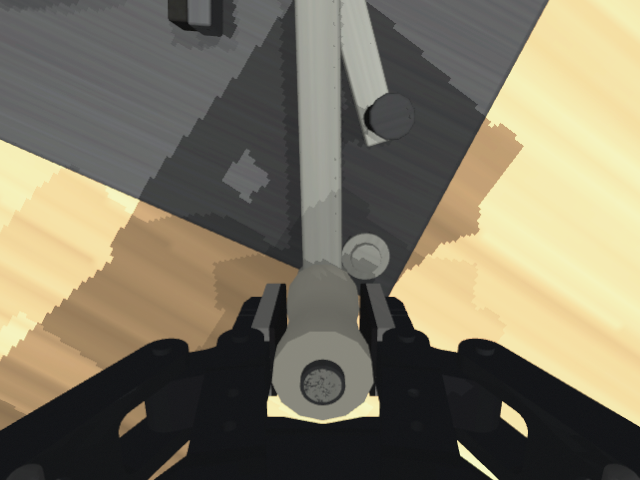

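```bash
cat > k.py <<'E'
from h import *
C=np.array([.6698,.0618]);R=.1503
def meas(th,n=6):
    F=[]
    for _ in range(n):
        ctrl.wait(.03);F.append(ctrl.state()['wrist_force'])
    f=np.mean(F,0);a=3.0221+th;s=ctrl.state()
    t=np.array([-np.sin(a),np.cos(a)]);r=np.array([np.cos(a),np.sin(a)]);e=s['tool_pos'][:2]-C
    print(f"{th:.3f} t{s['t']:.2f} tang{f[:2]@t:.2f} rad{f[:2]@r:.2f} z{f[2]:.2f} op{s['opening']:.4f} meas{np.arctan2(e[1],e[0])%6.2832-3.0221:.4f}",flush=True)
    return f[:2]@t
def go(th,sp):
    a=3.0221+th
    ctrl.move_straight([C[0]+R*np.cos(a),C[1]+R*np.sin(a),.052],quat(a-np.pi),speed=sp)
    return meas(th)
E
python3 - <<'E'
from k import *
meas(.7,10)
for th in np.arange(.72,.90,.01):
    if go(th,.02)<-8.5: break
E
```

```text
0.700 t8.61 tang-4.65 rad-4.31 z4.75 op0.0271 meas0.6948
0.720 t9.11 tang-4.59 rad-4.64 z4.76 op0.0275 meas0.7146
0.730 t9.56 tang-4.26 rad-4.57 z4.49 op0.0268 meas0.7247
0.740 t10.01 tang-4.62 rad-4.52 z5.28 op0.0271 meas0.7344
0.750 t10.46 tang-4.68 rad-4.71 z4.97 op0.0271 meas0.7442
0.760 t10.91 tang-4.81 rad-4.71 z4.83 op0.0273 meas0.7545
0.770 t11.36 tang-4.87 rad-5.11 z5.05 op0.0270 meas0.7642
0.780 t11.81 tang-4.52 rad-5.47 z5.00 op0.0269 meas0.7743
0.790 t12.26 tang-4.60 rad-5.42 z5.16 op0.0271 meas0.7841
0.800 t12.71 tang-4.80 rad-5.23 z4.93 op0.0271 meas0.7942
0.810 t13.16 tang-4.55 rad-4.99 z4.94 op0.0269 meas0.8039
0.820 t13.61 tang-5.90 rad-5.40 z5.36 op0.0269 meas0.8126
0.830 t14.06 tang-8.39 rad-5.21 z6.81 op0.0272 meas0.8183
0.840 t14.51 tang-10.33 rad-5.38 z8.03 op0.0269 meas0.8239
```

```bash
python3 - <<'E'
from k import *
for _ in range(3): ctrl.wait(.5); meas(.84,8)
snap('wrist','w4'); snap('scene','sc4')
m,p,d=pickle.load(open('pics/scene0.pkl','rb'));_,q,_=pickle.load(open('pics/sc4.pkl','rb'))
E
```

```text
0.840 t15.28 tang-10.40 rad-5.84 z8.29 op0.0265 meas0.8238
0.840 t16.04 tang-10.50 rad-5.30 z8.48 op0.0273 meas0.8239
0.840 t16.81 tang-10.26 rad-5.48 z8.59 op0.0271 meas0.8240
```

View pics/w4.png

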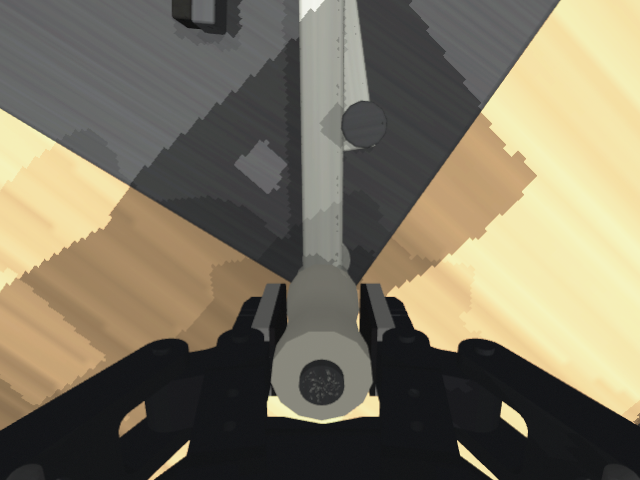

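View pics/sc4.png

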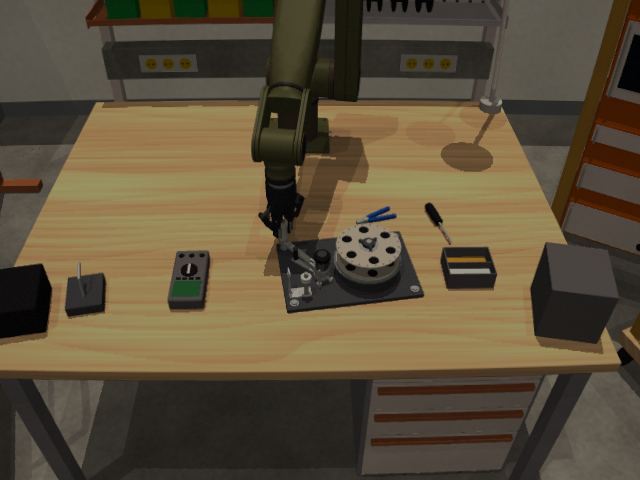

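The wrist view shows the bar touching the pin at pixel (343,125), with the roller gripped at (322,380). In the scene view the loose things are where they were. The push is steady, so I'm handing in.

```bash
python3 - <<'E'
from k import *
ctrl.hand_in()
try: meas(.84,5)
except Exception as e: print(e)
E
```

```text
the job is handed in; nothing more can be done
the job is handed in; nothing more can be done
```

The dancer arm is being held forward against its stop with the brake off, and the job is handed in with the gripper still closed on the roller (40 N grip).

- **Swing:** I gripped the roller from above and swung the arm forward about the pivot, in small slow steps near the end. The push at the roller held at about 4.6 N until contact. Contact came at about 0.815 rad; the pictures had predicted 0.818.
- **Hold:** I eased on until the push at the roller was about 10.4 N and stopped there. That is roughly 10 N on the pin by lever arm, estimated rather than measured. Over the last 2.3 s the push, the pose and the 27 mm finger opening stayed steady.
- **Last pictures:** The bar is touching the pin, and by eye the multimeter, cutters, screwdriver and bin have not moved.
- **Small disagreements:** A steady side load of about 5 N along the arm and 8 N vertically showed at the wrist, probably from millimetre-level errors in the pivot position or grip height. The fixed cameras also disagreed with each other on the pin by about 14 mm along x, so I used the closer wrist view, which matched the given lengths to about 1 mm.
- **After handing in:** No reading was possible, so the final second is not confirmed.

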